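Refit the feed rotor of a coin counter

ROBOT

A 6-joint arm with a two-finger parallel gripper is mounted at the origin on the work surface. World frame = base frame: x ahead of the robot, y to its left, z up, the work surface at z = 0. Lengths are in m, angles in rad, forces in N, time in s.
With the tool pointing down it reaches from about 0.3 to 0.95 m from the base axis. Payload 3.1 kg.
Tool frame: the origin (TCP) lies midway between the tips of the shut fingers; the grasp point (between the pads) lies tcp_to_grasp behind it (tcp_to_grasp is the distance from the TCP to the grasp point, in m); z points along the fingers, y is the direction in which the jaws open and shut (so a half turn about z gives the same grasp; the last joint's range is limited). The gripper opens to 85 mm and grips with 20 to 120 N. Pads are 22 mm wide; open, the fingers measure 114 mm over their backs; the gripper's body (76 mm by 85 mm) begins 54 mm behind the grasp point. The pads swing forward as they close: fully open they stand 13 mm farther back than shut.
Start: joints at [1.146, 0.308, 1.634, -0, 1.2, -0.07], TCP at [0.217, 0.586, 0.231] pointing down, gripper open.
Joint ranges: [-3.06, 3.06], [-0.79, 1.96], [0.05, 2.63], [-1.19, 4.34], [0.05, 2.64], [-2.94, 2.94]. Speed limits (rad/s): [2.79, 2.79, 3.14, 3.14, 3.14, 3.14].

INTERFACE

Orientations are given as a unit quaternion [w, x, y, z].
In Python, from bench import * gives the robot as it stands. The module is installed in compiled form; this text tells all that it offers.
- The arm moves only by the tool jog_arm, never from a script. Its argument "commands" is text: rows parted by semicolons, each of 7 numbers parted by spaces: the shift along the tool's x, y, z in m, then the turn, a rotation vector about the tool's x, y, z in rad, then the gripper command: -1 is fully open, 1 is shut, values between are in proportion. A call has 1 to 10 rows; each row shifts and turns the pose as measured when the row begins, along the tool's axes as they then stand; what a row does not reach is not made up. A row lasts 1/8 s, in which the tool goes at most 62.5 mm and 10.7 degrees, less where a joint would pass 70% of its speed; a pose out of reach is approached as far as the arm can. A call is refused whole if a number of a shift passes 0.0625 or a number of a turn 0.188, either way. A call with a gripper value outside its range is refused whole. The fingers move at their own pace and stop on an object; the grip force is fixed at half the most. Time passes only in rows, so rows that do not move let the fingers close. It gives the time, the measured TCP pose, the force and the opening at its end, in the units of the state.
- observe(): the state, without advancing time (a new reading comes with each control period).
- camera(name): name is "scene" or "top" or "wrist"; returns a dict with "pixels" (384x512x3 uint8, red, green, blue), "fx", "fy", "cx", "cy" (pixels), "position" and "orientation" of the camera in the world. Camera axes: x right, y up, looking along -z (the intrinsics and any distortion apply to the point x, -y, -z); pixel columns grow to the right and rows downward; lengths in m; the calibration is good to about 2 mm. A picture is of the moment at which its call begins. There is no depth.
- finish_job(): hands the job in, once; it reports no verdict.
The state is a dict: "t": time; "qpos": joint angles; "dq": joint speeds; "joint_efforts": joint torques, N m; "ee_pos": TCP position; "tcp_rot": TCP orientation; "wrist_force": force on the tool from outside, world axes, zero at the start; "moment": the same for the moment, N m; "width": opening from 0.0 (shut) to 1.0 (fully open).
Only numpy, scipy, OpenCV 4.12 (cv2) and the standard library are available. Lean on these libraries where they do the work, as an engineer would, in place of code of your own. Each camera call takes 0.05 s, during which the arm holds its last target. There are 200 camera calls.

TASK

The coin counter on the exchange desk has had its feed rotor taken out for cleaning. Pick up the rotor with four teeth, turn it so that its teeth drop into the gaps between the four dogs of the counter's drive plate, lower it in rather than dropping it, and push it down until the drive plate is fully home, then let go. Leave the rotor with three teeth where it is.

Things in the scene. Friction and masses are not known exactly. Their poses are not given: they have to be found in the camera images.
- rotor_mid (a point): The loose rotor to fit, 62 mm tall, 0.13-0.25 kg, upright on the desk: grey hub 44 mm across, 22 high, with FOUR radial teeth, each 20 wide, 20 high, reaching 50 mm from the axis; above the hub a plain black knob, 30 mm across, 40 high (22 to 62 mm above the underside), to grip. Point: on the axis, 31 mm above the underside. z up; teeth lie along +x, +y, -x, -y.
- drive_plate (a point): Centre of the top face of the steel plate (124 mm across) on the low black counter; the rotor stands on it, teeth along its x and y axes, any quarter turn (play 13 deg or 8 mm either way). z up. Four round-topped dogs, 20 mm wide, 20 high, 36 to 58 mm from the axis, on the diagonals. 99 mm above the desk at first, sinks when pushed, never turns. Hopper rim round it: 164 mm inside, 92 mm above the desk.
- seat (a joint): How far the drive plate has been pushed down, m: 0 at the start (up), 0.012 at its hard stop (fully home). It takes a downward push of about 13 N, stays where it is left, and does not sink under the rotor's own weight.
- spare_mid (a point): Another loose rotor, same materials, height, hub, knob and tooth size, but with THREE teeth 120 deg apart: the wrong one, leave it alone. Point on its axis, 31 mm above its underside, z up. Which of the two rotors stands nearer the robot varies.
Not all that is in view belongs to the job. Leave any green or purple look-alike of the part that bears rotor_mid alone.

How it is judged:
At the end, for the whole second after the job is handed in: The four-toothed rotor stands upright (within 10 deg) and still with its teeth between the dogs (underside within 5 mm of the plate, axes within 15 mm), the plate is pushed down at least 9 of its 12 mm, and the three-toothed rotor is within 30 mm of its start (z of rotor_mid in the frame of drive_plate between 0.025 and 0.036 m and horizontal distance between rotor_mid and drive_plate below 0.015 m and angle between rotor_mid's own z axis and vertical below 0.17 rad and value of joint seat above 0.009 m and linear speed of rotor below 0.02 m/s and distance of spare_mid from where it was at the start of the episode below 0.03 m); the robot touches nothing.
It fails at once if the rotor falls into the drive (faster than 0.8 m/s over the plate) (horizontal distance between rotor_mid and drive_plate below 0.03 m and linear speed of rotor above 0.8 m/s).
It fails at once if the three-toothed rotor is moved by more than 30 mm (distance of spare_mid from where it was at the start of the episode above 0.03 m).
It also fails if it takes over 38 s, if anything falls off the work surface, if the arm or the gripper's body presses on something with over 40 N, if the wrist force passes 120 N, or if a joint passes its speed limit or range.

## Working session

There is one attempt and no reset: what is moved stays moved. The work goes in short steps, Python scripts to look and compute and a tool call to move; the robot and the scene stay as the last step left them, time stands still between calls to the robot, and variables do not carry over. Pictures are saved under pics/ and viewed, about 8 in all and at most 12, crops included, and the job is handed in when it is done.

Besides the shell and the picture viewer there is one more tool, called after "Call:" as name(argument=value, ...) on one line, values as JSON. jog_arm: Moves the arm, as the interface text tells. Its arguments: {"type":"object","properties":{"commands":{"type":"string"}},"required":["commands"]}

```bash
mkdir -p pics
cat > h.py <<'E'
from bench import *
import numpy as np, cv2
from scipy.spatial.transform import Rotation as R
def rot(q): return R.from_quat([q[1],q[2],q[3],q[0]])
def ray(c,u,v):
    d=np.array([(u-c["cx"])/c["fx"],-(v-c["cy"])/c["fy"],-1.]); return np.array(c["position"]),rot(c["orientation"]).apply(d)
def onz(c,u,v,z):
    p,d=ray(c,u,v); return p+d*(z-p[2])/d[2]
def proj(c,P):
    q=rot(c["orientation"]).inv().apply(np.array(P)-c["position"]); return c["cx"]+c["fx"]*q[0]/-q[2], c["cy"]-c["fy"]*q[1]/-q[2]
def save(c,n): cv2.imwrite("pics/"+n+".png",c["pixels"][:,:,::-1])
E
python3 - <<'E'
from h import *
import pickle
s=observe();print(s)
C={}
for n in("scene","top"):
    c=camera(n);C[n]=c;save(c,n);print({k:v for k,v in c.items() if k!="pixels"})
pickle.dump(C,open("c.pkl","wb"))
E
```

```text
{'t': 0.0, 'qpos': array([ 1.14629904e+00,  3.08992284e-01,  1.63518450e+00,  9.19598403e-06,
        1.19969504e+00, -6.97102819e-02]), 'dq': array([-0.00100654,  0.00154628,  0.00130294, -0.00216813,  0.00089433,
       -0.00033829]), 'joint_efforts': array([-2.69965958e-04, -4.15247118e+01, -2.76661831e+01, -2.68358717e-04,
        1.04420842e-02, -4.70673271e-06]), 'ee_pos': array([0.2168109 , 0.58531822, 0.23005597]), 'tcp_rot': array([-2.82892355e-04,  1.76466114e-01,  9.84306056e-01, -1.10392463e-03]), 'wrist_force': array([-0.25355916, -0.11179051, -0.5368701 ]), 'moment': array([-0.0129031 ,  0.00108558, -0.00213681]), 'width': 1.0014803977221904}
{'fx': 473.85514018345896, 'fy': 473.85514018345896, 'cx': 262.7746764338106, 'cy': 199.5713324181547, 'position': array([ 1.08039982, -0.57958262,  0.79416011]), 'orientation': array([0.83565598, 0.37588591, 0.16501815, 0.36490805])}
{'fx': 410.79524774915336, 'fy': 410.79524774915336, 'cx': 263.428742217505, 'cy': 193.32588926881604, 'position': array([ 0.40798297, -0.08700597,  0.82624492]), 'orientation': array([-0.69515165, -0.05707031,  0.03403208,  0.71578557])}
```

View pics/scene.png

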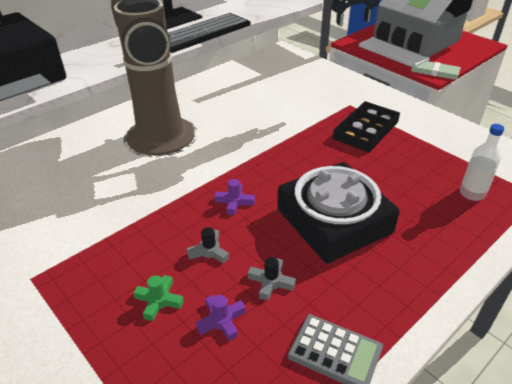

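View pics/top.png

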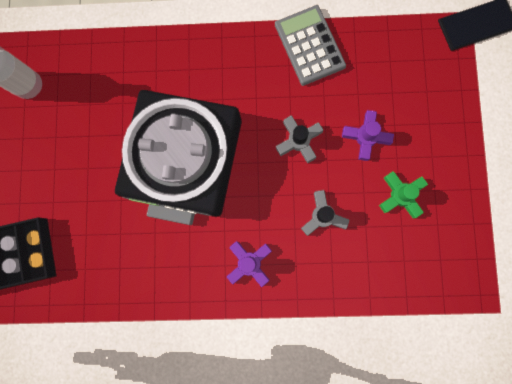

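The top view shows the four-tooth rotor at about (300,137), the three-tooth one at (325,213) and the counter's plate at about (172,149). The green and purple pieces are decoys.

Run:
```python
from h import *
import pickle
c=pickle.load(open("c.pkl","rb"))["top"];im=c["pixels"]
hsv=cv2.cvtColor(im,cv2.COLOR_RGB2HSV)
def comp(mask,u,v):
    n,l,st,ce=cv2.connectedComponentsWithStats(mask.astype(np.uint8)); 
    d=[np.hypot(*(ce[i]-[u,v])) if st[i,4]>30 else 1e9 for i in range(1,n)]; i=1+int(np.argmin(d)); return l==i,ce[i],st[i]
for nm,u,v in(("rotor",300,137),("spare",325,213)):
    box=np.zeros(im.shape[:2],bool); box[v-32:v+33,u-32:u+33]=1
    k,ce,st=comp(box&(im.max(2)<45),u,v)
    (x,y),r=cv2.minEnclosingCircle(np.argwhere(k)[:,::-1].astype(np.float32))
    print(nm,"knob px",ce,st,r,"at z=.045",onz(c,*ce,.045))
    g,ce2,st2=comp(box&((hsv[...,1]<90)&(im.max(2)>60)),u,v)
    V,U=np.nonzero(g); P=np.array([onz(c,a,b,.02) for a,b in zip(U,V)])
    H=cv2.convexHull(np.c_[U,V].astype(np.int32)); (hx,hy),hr=cv2.minEnclosingCircle(H)
    ctr=onz(c,hx,hy,.018); print(" grey",st2,"enclosing centre",ctr,"r mm",hr*.81/c["fx"]*1000)
    for m in(3,4):
        d=P[:,:2]-ctr[:2]; rr=np.hypot(*d.T); s=(rr>.03); z=np.exp(1j*m*np.arctan2(d[s,1],d[s,0])).mean(); print("  m",m,abs(z),np.degrees(np.angle(z))/m)
a=cv2.resize(im[80:225,105:355],None,fx=3.2,fy=3.2,interpolation=cv2.INTER_CUBIC);cv2.imwrite("pics/crop.png",a[...,::-1])
print(onz(c,172,149,.1),rot(c["orientation"]).as_matrix())
```

```text
rotor knob px [300.24271845 134.5776699 ] [294 126  14  18 206] 8.732224464416504 at z=.045 [ 0.62280514 -0.13773305  0.045     ]
 grey [276 116  47  47 801] enclosing centre [ 0.62130897 -0.13733877  0.018     ] r mm 49.594237516211216
  m 3 0.010579685308585562 -53.55884413734257
  m 4 0.7835488784278737 28.105188093237608
spare knob px [325.18709677 213.78064516] [318 207  15  15 155] 8.062357902526855 at z=.045 [ 0.4668814 -0.1789548  0.045    ]
 grey [301 190  48  45 655] enclosing centre [ 0.46547726 -0.17868358  0.018     ] r mm 50.679488866372296
  m 3 0.8928835395947999 7.793702108671593
  m 4 0.04716865250693858 23.84188488277648
[0.58921779 0.09993687 0.1       ] [[-0.02701434  0.9912746  -0.12901511]
 [-0.99904348 -0.03121202 -0.03062569]
 [-0.03438529  0.12806437  0.9911696 ]]
```

View pics/crop.png

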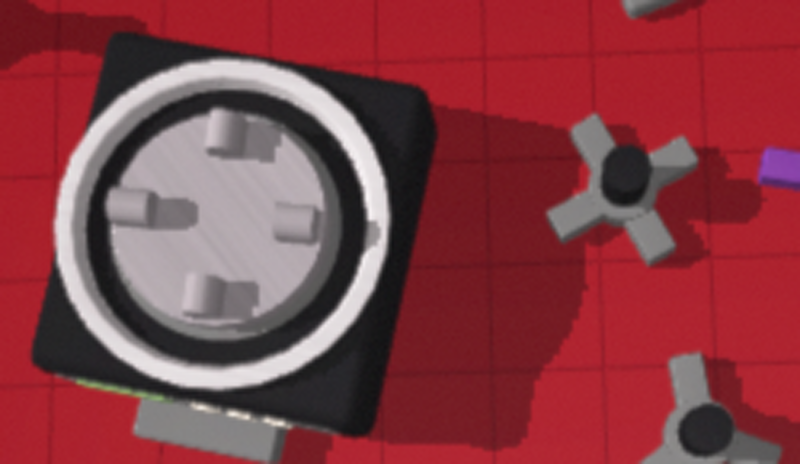

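The crop shows the plate's four dogs at crop pixels (228,132), (132,208), (297,222) and (205,296). The rim is centred at about (221,223), and the rotor knob is clear to grip.

Run:
```python
from h import *
import pickle
c=pickle.load(open("c.pkl","rb"))["top"];im=c["pixels"]
f=lambda x,y,z:onz(c,105+x/3.2,80+y/3.2,z)
rim=f(221.5,223,.092);print("rim c",rim, "outer d",f(55,223,.092)-f(388,223,.092))
D=np.array([f(*p,.117) for p in((228,132),(132,208),(205,296),(297,222))]);m=D.mean(0);print("dogs mean",m)
for d in D-m: print(np.hypot(*d[:2]),np.degrees(np.arctan2(d[1],d[0])))
# plate disc by brightness
sub=np.zeros(im.shape[:2],np.uint8);hsv=cv2.cvtColor(im,cv2.COLOR_RGB2HSV)
cv2.circle(sub,(174,150),40,1,-1)
g=(sub>0)&(im.max(2)>75)
n,l,st,ce=cv2.connectedComponentsWithStats(g.astype(np.uint8));i=1+np.argmax(st[1:,4]);print(st[i],ce[i])
H=cv2.convexHull(np.argwhere(l==i)[:,::-1].astype(np.int32));(x,y),r=cv2.minEnclosingCircle(H);print("plate",onz(c,x,y,.099),r*.727/c["fx"])
s=observe();T=rot(s["tcp_rot"]);print(T.as_matrix(),T.as_euler("xyz",degrees=True),s["ee_pos"])
```

```text
rim c [0.58977256 0.09787368 0.092     ] outer d [0.00681193 0.19321231 0.        ]
dogs mean [0.58873531 0.09499231 0.117     ]
0.04748481607510599 -8.521820408566494
0.047238881703102635 83.69136742368491
0.04643261540551034 172.91264339984792
0.046047504306671656 -97.57922669105346
[ 138  113   73   73 4099] [174.34837765 149.95633081]
plate [0.5890603 0.0969312 0.099    ] 0.06535062933959809
[[-9.37707876e-01  3.47423659e-01 -8.61183714e-04]
 [ 3.47424692e-01  9.37705997e-01 -1.88302074e-03]
 [ 1.53331178e-04 -2.06491987e-03 -9.99997856e-01]] [-1.79881689e+02 -8.78522943e-03  1.59670121e+02] [0.21685023 0.58539246 0.23015531]
```

Call:
jog_arm(commands="-0.045 -0.038 0 0 0 0 -1;-0.045 -0.038 0 0 0 0 -1;-0.045 -0.038 0 0 0 0 -1;-0.045 -0.038 0 0 0 0 -1;-0.045 -0.038 0 0 0 0 -1;-0.045 -0.038 0 0 0 0 -1;-0.045 -0.038 0 0 0 0 -1;-0.045 -0.038 0 0 0 0 -1;-0.045 -0.038 0 0 0 0 -1;-0.045 -0.038 0 0 0 0 -1")

```text
t: 1.35
ee_pos: [0.5128, 0.0607, 0.2272]
tcp_rot: [-0.001, 0.172, 0.985, -0.002]
wrist_force: [0.6, 1.0, 0.1]
width: 0.995
```

```bash
cat > go.py <<'E'
# print the tool-frame shift from the present pose to x y z, and tilt/yaw
import sys
from h import *
s=observe();T=rot(s["tcp_rot"]);t=np.array([float(a) for a in sys.argv[1:4]])
m=T.as_matrix()
fix=T.inv().apply(np.cross(m[:,2],[0,0,-1]))
print("t",round(s["t"],2),"pos",s["ee_pos"].round(4),"tool shift",T.inv().apply(t-s["ee_pos"]).round(4),"tilt fix rotvec",fix.round(4),"yaw x",np.degrees(np.arctan2(m[1,0],m[0,0])).round(2),"F",s["wrist_force"].round(1),"w",round(s["width"],3),"q",s["qpos"].round(2))
try: print(tcp_to_grasp)
except NameError: pass
E
python3 go.py .6215 -.1375 .23
```

```text
t 1.35 pos [0.5128 0.0607 0.2272] tool shift [-0.1694 -0.1497 -0.0025] tilt fix rotvec [-0.0033 -0.0009  0.    ] yaw x 160.2 F [0.6 1.  0.1] w 0.995 q [ 0.04  0.1   1.89 -0.    1.15 -1.19]
0.0187
```

Call:
jog_arm(commands="-0.042 -0.037 0 0 0 0 -1;-0.042 -0.037 0.015 0 0 0 -1;-0.042 -0.037 0.03 0 0 0 -1;-0.038 -0.034 0.03 0 0 0 -1;0 0 0 0 0 0 -1")

```text
t: 1.98
ee_pos: [0.6199, -0.1401, 0.1499]
tcp_rot: [-0.001, 0.175, 0.985, -0.001]
wrist_force: [-1.0, 0.1, 0.2]
width: 0.998
```

```bash
python3 go.py .6215 -.1375 .030
python3 - <<'E'
from h import *
c=camera("wrist");save(c,"w1");print(c["position"],c["fx"],proj(c,[.6215,-.1375,.062]),proj(c,[.6215,-.1375,.02]))
E
```

```text
t 1.98 pos [ 0.6199 -0.1401  0.1499] tool shift [-0.0007  0.0032  0.1199] tilt fix rotvec [-0.0024 -0.001   0.    ] yaw x 159.85 F [-1.   0.1  0.2] w 0.998 q [-0.29  0.41  1.67 -0.    1.06 -1.51]
0.0187
[ 0.54866505 -0.11326922  0.29237428] 340.50030076981426 (np.float64(254.2547829155806), np.float64(199.8847311562813)) (np.float64(253.7886559296463), np.float64(183.90616607002207))
```

View pics/w1.png

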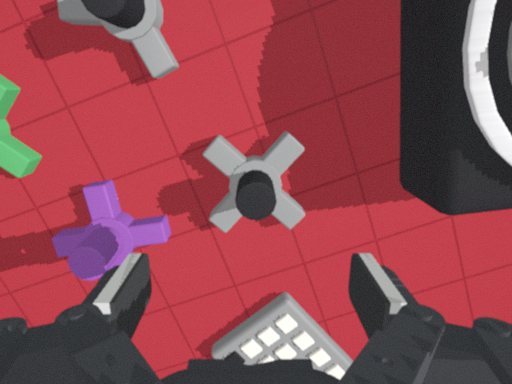

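Call:
jog_arm(commands="0 0.003 0.04 0 0 0 -1;0 0 0.04 0 0 0 -1;0 0 0.03 0 0 0 -1;0 0 0.008 0 0 0 -1;0 0 0 0 0 0 1;0 0 0 0 0 0 1;0 0 0 0 0 0 1;0 0 0 0 0 0 1;0 0 0 0 0 0 1")

```text
t: 3.15
ee_pos: [0.6269, -0.131, 0.0427]
tcp_rot: [0.008, 0.172, 0.985, -0.001]
wrist_force: [-1.5, -0.4, -2.2]
width: 0.33
```

```bash
python3 go.py .589 .0965 .23
```

```text
t 3.15 pos [ 0.6269 -0.131   0.0427] tool shift [ 0.1096  0.2015 -0.1888] tilt fix rotvec [ 0.0014  0.0158 -0.    ] yaw x 160.23 F [-1.5 -0.4 -2.2] w 0.33 q [-0.27  0.55  1.71  0.    0.86 -1.5 ]
0.0187
```

The grip closed too high (TCP at 0.043 instead of 0.030) and off centre, so I'll reopen and check.

Call:
jog_arm(commands="0 0 0 0 0.015 0 -1;0 0 0 0 0 0 -1;0 0 0 0 0 0 -1;0 0 0 0 0 0 -1")

```text
t: 3.65
ee_pos: [0.6274, -0.1311, 0.0429]
tcp_rot: [0.0, 0.172, 0.985, 0.001]
wrist_force: [0.2, -0.4, 0.0]
width: 0.999
```

```bash
python3 go.py .6215 -.1375 .030
python3 - <<'E'
from h import *
c=camera("top");w=camera("wrist");save(c,"t2");save(w,"w2")
print(proj(w,[.6215,-.1375,.062]),proj(w,[.6215,-.1375,.02]))
a=c["pixels"][90:240,230:430];a=cv2.resize(a,(512,384),interpolation=cv2.INTER_CUBIC);cv2.imwrite("pics/b2.png",np.vstack([a,w["pixels"]])[::1,:,::-1][:, :, :][0:768])
b=np.hstack([cv2.resize(a,(400,300)),cv2.resize(w["pixels"],(400,300))]);cv2.imwrite("pics/b2.png",b[:,:,::-1])
E
```

```text
t 3.65 pos [ 0.6274 -0.1311  0.0429] tool shift [ 0.0034 -0.008   0.0128] tilt fix rotvec [0.0017 0.0003 0.    ] yaw x 160.21 F [ 0.2 -0.4  0. ] w 0.999 q [-0.27  0.56  1.7   0.    0.88 -1.5 ]
0.0187
(np.float64(230.11715693015236), np.float64(273.54124527042444)) (np.float64(234.45038181825743), np.float64(231.80361586227798))
```

View pics/b2.png

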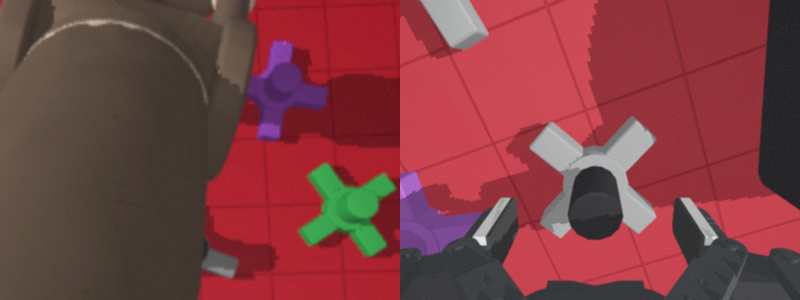

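The wrist view shows the rotor upright and centred between the pads, with its knob top at about (251,275). The grip has pushed it a few mm.

Run:
```python
from h import *
w=camera("wrist");im=w["pixels"]
print("knob ctr px 251,275:",onz(w,251,275,.062))
# teeth tips: grey mask, enclosing circle on z=.02
hsv=cv2.cvtColor(im,cv2.COLOR_RGB2HSV)
m=(hsv[...,1]<60)&(im.max(2)>90); m[:140]=0;m[310:]=0;m[:,:165]=0;m[:,335:]=0
n,l,st,ce=cv2.connectedComponentsWithStats(m.astype(np.uint8));i=1+np.argmax(st[1:,4]);print(st[i])
V,U=np.nonzero(l==i);P=np.array([onz(w,a,b,.02)[:2] for a,b in zip(U,V)])
(cx,cy),r=cv2.minEnclosingCircle((P*1000).astype(np.float32));c=np.array([cx,cy])/1000;print(c,r)
d=P-c;s=np.hypot(*d.T)>.032;z=np.exp(4j*np.arctan2(d[s,1],d[s,0])).mean();print(abs(z),np.degrees(np.angle(z))/4)
```

```text
knob ctr px 251,275: [ 0.62499891 -0.12967316  0.062     ]
[  166   149   162   155 10411]
[ 0.62484796 -0.13026822] 50.39469528198242
0.7788281001460482 28.78231506104949
```

Call:
jog_arm(commands="0.002 0 0.008 0 0 0 -1;0 0 0.005 0 0 0 -1;0 0 0 0 0 0 -1")

```text
t: 4.18
ee_pos: [0.6247, -0.1302, 0.0285]
tcp_rot: [-0.0, 0.172, 0.985, 0.001]
wrist_force: [-0.3, 0.2, -0.6]
width: 0.997
```

```bash
python3 go.py .625 -.130 .030
```

```text
t 4.17 pos [ 0.6247 -0.1302  0.0285] tool shift [-0.0002  0.0002 -0.0015] tilt fix rotvec [ 0.0016 -0.0007  0.    ] yaw x 160.21 F [-0.3  0.2 -0.6] w 0.997 q [-0.27  0.58  1.71  0.    0.86 -1.5 ]
0.0187
```

Call:
jog_arm(commands="0 0 0 0 0 0 1;0 0 0 0 0 0 1;0 0 0 0 0 0 1;0 0 0 0 0 0 1;0 0 0 0 0 0 1;0 0 0 0 0 0 1")

```text
t: 4.92
ee_pos: [0.6252, -0.1303, 0.0288]
tcp_rot: [0.0, 0.172, 0.985, 0.001]
wrist_force: [0.3, 1.2, 0.2]
width: 0.334
```

Call:
jog_arm(commands="0 0 -0.02 0 0 0 1;0 0 -0.04 0 0 0 1;0 0 -0.05 0 0 0 1;0 0 -0.04 0 0 0 1;0 0 -0.01 0 0 0 1;0 0 0 0 0 0 1")

```text
t: 5.68
ee_pos: [0.6233, -0.1302, 0.1955]
tcp_rot: [-0.001, 0.172, 0.985, 0.001]
wrist_force: [-0.5, -0.2, -2.4]
width: 0.336
```

```bash
python3 go.py .589 .0965 .20
```

```text
t 5.67 pos [ 0.6233 -0.1302  0.1955] tool shift [ 0.109   0.2017 -0.004 ] tilt fix rotvec [ 0.0013 -0.0026 -0.    ] yaw x 160.21 F [-0.5 -0.2 -2.4] w 0.336 q [-0.27  0.37  1.63  0.    1.15 -1.5 ]
0.0187
```

Call:
jog_arm(commands="0.015 0.028 0 0 0 0 1;0.02 0.037 0 0 0 0 1;0.02 0.037 0 0 0 0 1;0.02 0.037 0 0 0 0 1;0.02 0.037 0 0 0 0 1;0.01 0.018 0 0 0 0 1;0 0 0 0 0 -0.075 1;0 0 0 0 0 -0.075 1;0 0 0 0 0 0 1;0 0 0 0 0 0 1")

```text
t: 6.92
ee_pos: [0.5772, 0.0921, 0.1755]
tcp_rot: [-0.018, 0.097, 0.995, -0.002]
wrist_force: [0.2, -0.6, -1.8]
width: 0.336
```

```bash
python3 go.py .589 .0965 .15
python3 - <<'E'
from h import *
import pickle
C={n:camera(n) for n in("wrist","scene")};pickle.dump(C,open("c3.pkl","wb"))
w=C["wrist"]["pixels"];s=C["scene"]["pixels"][100:280,230:430]
cv2.imwrite("pics/b3.png",np.hstack([cv2.resize(w,(440,330)),cv2.resize(s,(360,330))])[:,:,::-1])
E
```

```text
t 6.92 pos [0.5772 0.0921 0.1755] tool shift [-0.0116  0.0068  0.0251] tilt fix rotvec [-0.0071 -0.0346 -0.    ] yaw x 168.82 F [ 0.2 -0.6 -1.8] w 0.336 q [ 0.08  0.31  1.75  0.    1.11 -1.29]
0.0187
```

View pics/b3.png

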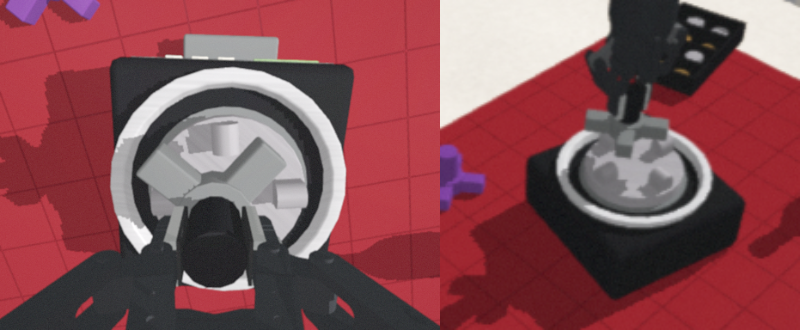

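The rotor is held over the plate with its teeth roughly between the dogs, but the arm has a small tilt and position error that I'll correct.

Call:
jog_arm(commands="0 0 0 -0.007 -0.035 0 1;0 0 0 0 0 0 1;-0.006 0.0035 0 0 0 0 1;-0.006 0.0035 0 0 0 0 1;0 0 0 0 0 0 1")

```text
t: 7.65
ee_pos: [0.5927, 0.0963, 0.1762]
tcp_rot: [0.001, 0.098, 0.995, 0.0]
wrist_force: [-0.8, 0.1, -1.6]
width: 0.335
```

```bash
python3 go.py .589 .0965 .15
python3 - <<'E'
from h import *
w=camera("wrist");save(w,"w4");s=observe()
x,y,z=s["ee_pos"];print("und",z-.0288,"proj plate",proj(w,[.589,.0965,.099]))
for a in(37.6,-7.4):
  for k in range(4):
    t=np.radians(a+90*k);r,h,cx,cy=(.05,z-.009,x,y) if a>0 else (.047,.119,.589,.0965)
    print("tooth" if a>0 else "dog",np.round(proj(w,[cx+r*np.cos(t),cy+r*np.sin(t),h])))
a=cv2.resize(w["pixels"][60:320,100:430],None,fx=2.3,fy=2.3,interpolation=cv2.INTER_CUBIC);cv2.imwrite("pics/w4c.png",a[:,:,::-1])
E
```

```text
t 7.65 pos [0.5927 0.0963 0.1762] tool shift [ 0.0037 -0.0005  0.0262] tilt fix rotvec [0.0005 0.0023 0.    ] yaw x 168.7 F [-0.8  0.1 -1.6] w 0.335 q [ 0.09  0.32  1.74 -0.    1.08 -1.28]
0.0187
und 0.1472463916803273 proj plate (np.float64(248.92982871737317), np.float64(198.58777912119575))
tooth [322. 306.]
tooth [321. 174.]
tooth [168. 184.]
tooth [187. 314.]
dog [254. 275.]
dog [324. 204.]
dog [243. 133.]
dog [174. 214.]
```

View pics/w4c.png

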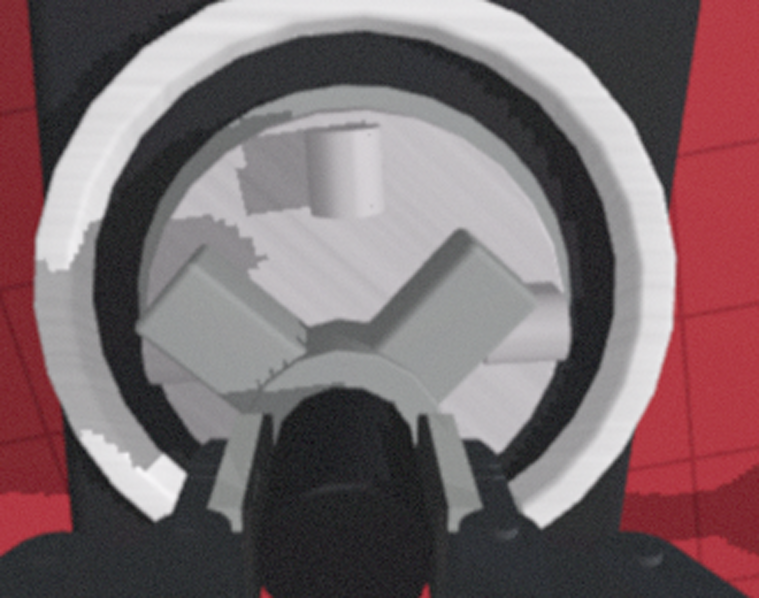

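The far dog is at image pixel (250,134), against a prediction of (243,133), and the teeth look slightly lower or nearer than predicted. I'll cross-check with the scene and top cameras.

Run:
```python
from h import *
s=observe();x,y,z=s["ee_pos"]
out=[]
for n,(u0,v0,ww,hh) in(("scene",(270,90,130,160)),("top",(100,80,160,160))):
    c=camera(n);k=4 if n=="scene" else 3
    a=cv2.resize(c["pixels"][v0:v0+hh,u0:u0+ww],None,fx=k,fy=k,interpolation=cv2.INTER_CUBIC)
    for base,r,h,cx,cy,col in((37.6,.05,z-.0088,x,y,(255,255,0)),(-7.4,.047,.119,.589,.0965,(0,255,0))):
        for j in range(4):
            t=np.radians(base+90*j);p=(np.array(proj(c,[cx+r*np.cos(t),cy+r*np.sin(t),h]))-[u0,v0]+.5)*k
            cv2.circle(a,tuple(int(q) for q in p),3,col,-1)
    out.append(cv2.resize(a,(int(a.shape[1]*500/a.shape[0]),500)) if n=="scene" else None)
cv2.imwrite("pics/s5.png",cv2.resize(out[0],None,fx=1.19,fy=1.19)[:,:,::-1])
```

```text
(no output)
```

View pics/s5.png

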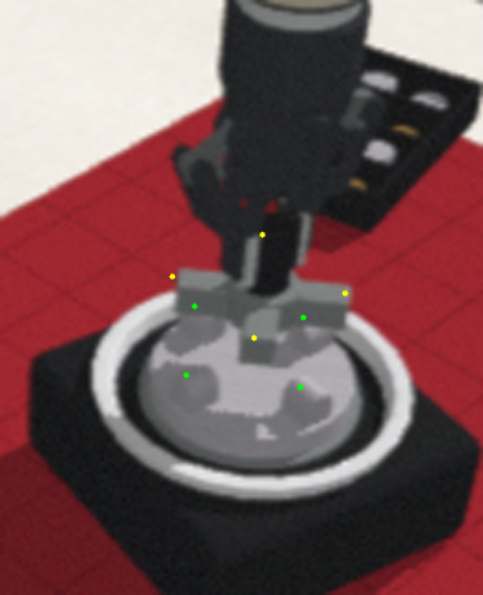

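The scene overlay agrees with the predictions to about 3 mm, and the rotor hangs level. The wrist view puts the plate about 3 mm farther in +y, so I'll apply that and lower gently.

Call:
jog_arm(commands="0.004 0.0025 0 0 0.002 0 1;0 0 0 0 0 0 1;0 0 0.01 0 0 0 1;0 0 0.01 0 0 0 1;0 0 0 0 0 0 1")

```text
t: 8.43
ee_pos: [0.5868, 0.0995, 0.1538]
tcp_rot: [-0.001, 0.098, 0.995, -0.0]
wrist_force: [-0.2, -1.1, -1.8]
width: 0.333
```

```bash
python3 go.py .589 .0995 .130
```

```text
t 8.43 pos [0.5868 0.0995 0.1538] tool shift [-0.0022  0.0004  0.0238] tilt fix rotvec [-0.0004 -0.0027  0.    ] yaw x 168.7 F [-0.2 -1.1 -1.8] w 0.333 q [ 0.09  0.34  1.77  0.    1.04 -1.28]
0.0187
```

Next I go down in small steps until contact at about z = 0.128.

Call:
jog_arm(commands="-0.002 0 0.006 0 -0.003 0 1;0 0 0.006 0 0 0 1;0 0 0.006 0 0 0 1;0 0 0 0 0 0 1")

```text
t: 8.93
ee_pos: [0.5889, 0.0989, 0.1342]
tcp_rot: [0.0, 0.099, 0.995, -0.0]
wrist_force: [-0.1, -0.3, -1.9]
width: 0.333
```

```bash
python3 go.py .589 .0995 .130;python3 - <<'E'
from h import *
w=camera("wrist");s=camera("scene")["pixels"][90:250,270:400]
cv2.imwrite("pics/w6.png",np.hstack([cv2.resize(w["pixels"][60:330,100:430],(430,352)),cv2.resize(s,(286,352))])[:,:,::-1])
E
```

```text
t 8.93 pos [0.5889 0.0989 0.1342] tool shift [0.     0.0006 0.0042] tilt fix rotvec [-0.0006  0.0001  0.    ] yaw x 168.69 F [-0.1 -0.3 -1.9] w 0.333 q [ 0.09  0.36  1.77 -0.    1.   -1.28]
0.0187
```

View pics/w6.png

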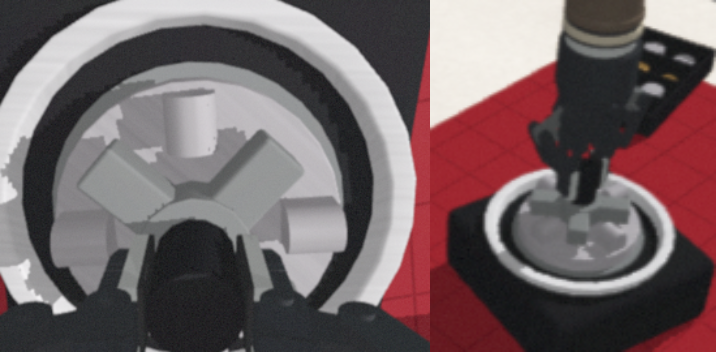

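The teeth sit evenly between the dogs with no contact force, and the underside is already below the dog tops. I'll carry on down and push.

Call:
jog_arm(commands="0 0 0.004 0 0 0 1;0 0 0.003 0 0 0 1;0 0 0.003 0 0 0 1;0 0 0.003 0 0 0 1")

```text
t: 9.52
ee_pos: [0.5905, 0.099, 0.1265]
tcp_rot: [0.001, 0.099, 0.995, -0.0]
wrist_force: [-7.2, -0.4, 11.2]
width: 0.333
```

Call:
jog_arm(commands="0 0 0.003 0 0 0 1;0 0 0.003 0 0 0 1")

```text
t: 9.78
ee_pos: [0.5905, 0.099, 0.1257]
tcp_rot: [0.001, 0.099, 0.995, -0.0]
wrist_force: [-5.0, -1.4, 10.5]
width: 0.335
```

Call:
jog_arm(commands="0.001 0 0.006 0 0 0 1;0.001 0 0.006 0 0 0 1;0.001 0 0.006 0 0 0 1")

```text
t: 10.15
ee_pos: [0.5905, 0.099, 0.1174]
tcp_rot: [0.003, 0.098, 0.995, -0.0]
wrist_force: [-4.5, -2.0, 11.9]
width: 0.336
```

Call:
jog_arm(commands="0 0 0.005 0 0 0 1;0 0 0.005 0 0 0 1")

```text
t: 10.4
ee_pos: [0.5906, 0.0991, 0.1155]
tcp_rot: [0.002, 0.099, 0.995, -0.001]
wrist_force: [-13.3, -1.5, 29.7]
width: 0.338
```

Call:
jog_arm(commands="0 0 0.006 0 0 0 1;0 0 0.006 0 0 0 1")

```text
t: 10.65
ee_pos: [0.5906, 0.0991, 0.1156]
tcp_rot: [0.0, 0.099, 0.995, -0.001]
wrist_force: [-12.7, -1.3, 25.9]
width: 0.336
```

The tool stopped at z = 0.1155 with force up to 30 N, about 12 mm below first contact, so this is the hard stop. I'll relax, release and retreat.

Call:
jog_arm(commands="0 0 0 0 0 0 1;0 0 0 0 0 0 -0.2;0 0 0 0 0 0 -0.2;0 0 0 0 0 0 -0.2;0 0 0 0 0 0 -0.2")

```text
t: 11.28
ee_pos: [0.5919, 0.0992, 0.1168]
tcp_rot: [0.002, 0.099, 0.995, -0.001]
wrist_force: [-0.0, 0.1, 0.0]
width: 0.599
```

Call:
jog_arm(commands="0 0 -0.02 0 0 0 -0.2;0 0 -0.03 0 0 0 -0.2;0 0 -0.04 0 0 0 -0.2;0 0 -0.04 0 0 0 -0.2;-0.05 0 0 0 0 0 -0.2;-0.05 0 0 0 0 0 -0.2;0 0 0 0 0 0 -0.2")

```text
t: 12.15
ee_pos: [0.6931, 0.0799, 0.261]
tcp_rot: [0.006, 0.098, 0.995, 0.0]
wrist_force: [-0.6, 0.3, 0.0]
width: 0.598
```

```bash
python3 go.py .589 .0995 .130;python3 - <<'E'
from h import *
w=camera("wrist");s=camera("scene")["pixels"][90:290,180:400]
c=camera("scene");print([np.round(proj(c,[.589,.099,h])) for h in(.087,.087+.062,.099+.062)])
cv2.imwrite("pics/w7.png",np.hstack([cv2.resize(w["pixels"],(330,248)),cv2.resize(s,(440,400))[:248*0+400][0:400]][1:]+[cv2.resize(w["pixels"],(360,400))])[:,:,::-1])
E
```

```text
t 12.15 pos [0.6931 0.0799 0.261 ] tool shift [ 0.1075 -0.0013  0.1297] tilt fix rotvec [0.0014 0.0119 0.    ] yaw x 168.74 F [-0.6  0.3  0. ] w 0.598 q [ 0.05  0.42  1.43 -0.    1.29 -1.32]
0.0187
[array([335., 193.]), array([338., 171.]), array([338., 167.])]
```

View pics/w7.png

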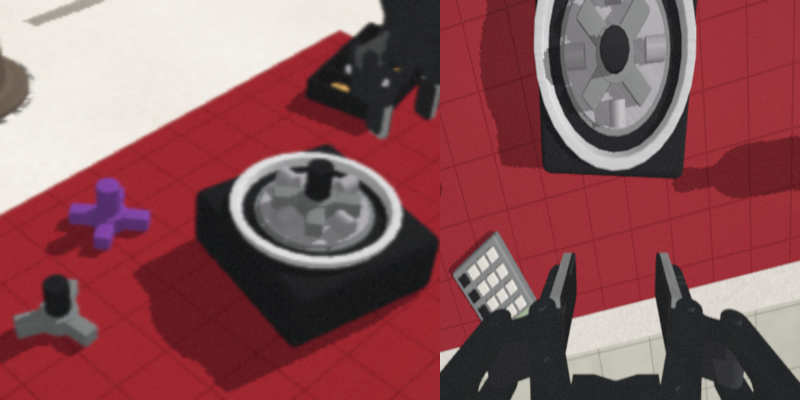

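The rotor stands upright with its teeth between the dogs, the plate is recessed below the rim, and the three-tooth rotor is in its place. Handing in.

```bash
python3 -c "
from bench import *
print(finish_job(),observe()['t'])"
```

```text
the job is handed in; nothing more can be done
the job is handed in; nothing more can be done
```

The four-toothed rotor is fitted in the counter and pushed fully home, and I handed the job in at about 12 s. I gripped it by the knob, turned it about 8.5° and lowered it between the dogs without contact. I then pushed it down until the arm stopped.

- **Seating:** the rotor first met the plate at tool height of about 0.1275 m and stopped at 0.1155 m, with 26–30 N on the wrist. That is about 12 mm of travel, so the plate should be at its hard stop; I had no direct reading of the seat joint.
- **Last pictures:** the rotor is upright and centred, its teeth are between the dogs, and the gripper is clear of everything. The three-toothed rotor looks to be in its place, which I judged by eye rather than measured.

**What went wrong or disagreed:**
- **First grasp:** it closed about 13 mm too high and off centre, and moved the rotor about 8 mm. I opened, measured again and gripped lower.
- **Carry:** the arm ended about 13 mm off with a 2° tilt, which I corrected over the plate.
- **Cameras:** the top and wrist cameras disagreed by about 3 mm on the plate's y position. I went with the wrist camera.
- **Wrist view:** before lowering, it made the teeth look about 9 mm lower than expected. The scene camera and the height at first contact did not support that.

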